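# Thread the spindle through the leaning reel stand

## Task

Take the steel spindle out of its black rest by its orange handle and thread it down through the upper bearing, the blue reel and the lower bearing of the leaning reel stand, keeping hold of it and without ramming the bearings, until its collar sits flush on the upper bearing plate; only then let go, never letting the spindle drop or slide in by itself. The bearing head can stand anywhere along its sideways slide, so find the hole by feel or by sight; leave the bottle, capacitor, tape roll and book where they are.

Things in the scene. Friction and masses are not known exactly. Their poses are not given: they have to be found in the camera images.
- spindle: Loose spindle 180 mm long, 0.15 kg (varies), upright in the rest at any turn. Origin: centre of the nose tip (bottom end); z along the shaft to the handle. Steel shaft 12 mm diameter, nose tapered over 10 mm to a 6 mm flat end. Collar 32 mm diameter at z=125-130 mm. Square orange handle 24x24 mm (faces along x and y) at z=130-180 mm: grip about z=155 mm.
- spindle_shoulder (a point): On the spindle: centre of the collar's underside (spindle z=125 mm), the face that must land on the upper bearing plate. Axes as the spindle's.
- spindle_rest: Fixed black block 70x70 mm, 55 mm high, origin at the centre of its underside. Round hole 15 mm diameter in the middle of its top, 45 mm deep (hole floor 10 mm above the table): the spindle stands in it.
- reel_stand: Fixed steel stand. Base plate x=-62 to 112, y=-75 to 75 mm, 12 mm thick; origin at table level, x to its back. A grey bed plate leans 30 degrees, top towards -x, and carries the aluminium bearing head on two level guide rods along y; highest point about 160 mm, nothing above the head. The head slides stiffly: 3 N along y moves it, so a nose caught in a hole's edge draws it into line.
- bed_axis (a point): Fixed to the bed, NOT to the head: centre of the upper bearing hole's mouth (upper face of the top plate) if the head stood at mid-slide. z up along the bearing axis (30 degrees from vertical, leaning to the stand's -x), y along the slide (level). The head starts anywhere within 18 mm to either side along y; this offset is not reported. Seated: spindle shoulder at z=0, tip at z=-125 mm.
- lower_axis (a point): Also fixed to the bed, axes as bed_axis: centre of the lower bearing hole's mouth at mid-slide, 80 mm below bed_axis along z. Both plates are 70x70x10 mm with a 15 mm hole (1.5 mm chamfer on top); between them, 15 to 75 mm below bed_axis, turns a blue reel, 50 mm diameter, with a 16 mm hole. All three holes share one axis, at x=0, and move together with the head.
- ipa_bottle: Bystander: white cleaner bottle with red cap and needle spout, 40x40x115 mm, origin at the centre of its underside. Leave alone.
- capacitor: Bystander: blue can capacitor, 32 mm diameter, 45 mm high, standing, origin at the centre of its underside. Leave alone.
- blue_tape: Bystander: roll of blue tape lying flat, 68 mm across, 19 mm high, origin at the centre of its underside. Leave alone.
- red_book: Bystander: small red and white book lying flat, 82x121x22 mm, origin at the centre of its underside. Leave alone.

How it is judged:
On the way, in this order (a step that is already met when the one before it is completed fails the run):
1. the nose is through the upper bearing plate while the spindle is held (x of spindle in the frame of bed_axis between -0.006 and 0.006 m and y of spindle in the frame of bed_axis between -0.024 and 0.024 m and angle between the z axis of spindle and the z axis of bed_axis, either way round below 0.12 rad and z of spindle in the frame of bed_axis between -0.125 and -0.012 m and contact force between spindle and the fingers above 0.5 N), for 0.1 s.
2. the nose is through the lower bearing plate while the spindle is held (x of spindle in the frame of bed_axis between -0.006 and 0.006 m and y of spindle in the frame of bed_axis between -0.024 and 0.024 m and angle between the z axis of spindle and the z axis of bed_axis, either way round below 0.12 rad and z of spindle in the frame of bed_axis below -0.092 m and contact force between spindle and the fingers above 0.5 N), for 0.1 s.
3. the collar is brought down to the upper plate while the spindle is held (x of spindle in the frame of bed_axis between -0.006 and 0.006 m and y of spindle in the frame of bed_axis between -0.024 and 0.024 m and angle between the z axis of spindle and the z axis of bed_axis, either way round below 0.12 rad and x of spindle_shoulder in the frame of bed_axis between -0.006 and 0.006 m and z of spindle_shoulder in the frame of bed_axis between -0.005 and 0.004 m and contact force between spindle and the fingers above 0.5 N), for 0.2 s.
At the end, for the whole second after the job is handed in: The spindle stands through both plates and the reel: its shoulder within 4 mm of the upper plate's face, its axis within 0.12 rad (7 degrees) of the bearing axis and within 6 mm of it across the slide (24 mm of mid-slide along it), released and at rest (below 20 mm/s) (x of spindle in the frame of bed_axis between -0.006 and 0.006 m and y of spindle in the frame of bed_axis between -0.024 and 0.024 m and angle between the z axis of spindle and the z axis of bed_axis, either way round below 0.12 rad and x of spindle_shoulder in the frame of bed_axis between -0.006 and 0.006 m and z of spindle_shoulder in the frame of bed_axis between -0.005 and 0.004 m and contact force between spindle and the fingers below 0.1 N and linear speed of spindle below 0.02 m/s); the robot touches nothing.
It fails at once if the spindle drops or slides unheld (faster than 0.35 m/s with no finger on it) (linear speed of spindle above 0.35 m/s and contact force between spindle and the fingers below 0.1 N).
It fails at once if the spindle rams the stand (more than 50 N between them) (contact force between spindle and reel_stand above 50 N).
It fails at once if a bystander is moved more than 20 mm (distance of any of ipa_bottle, capacitor, blue_tape, red_book from where it was at the start of the episode above 0.02 m).
It also fails if it takes over 58 s, if anything falls off the work surface, if the arm or the gripper's body presses on something with over 40 N, if the wrist force passes 120 N, or if a joint passes its speed limit or range.

## Robot

A 7-joint arm with a two-finger parallel gripper is mounted at the origin on a cart in front of the work surface, level with it; the furniture and walls round the work are solid. World frame = base frame: x ahead of the robot, y to its left, z up, the work surface at z = 0. Lengths are in m, angles in rad, forces in N, time in s.
With the tool pointing down it reaches from about 0.35 to 0.9 m from the base axis. Payload 7.2 kg.
Tool frame: the origin (TCP) lies midway between the tips of the shut fingers; the grasp point (between the pads) lies behind it (r.grasp_offset is the z of the grasp point in the tool frame, in m); z points along the fingers, y is the direction in which the jaws open and shut (so a half turn about z gives the same grasp; the last joint's range is limited). The gripper opens to 85 mm and grips with 20 to 120 N. Pads are 22 mm wide; open, the fingers measure 114 mm over their backs; the gripper's body (76 mm by 85 mm) begins 54 mm behind the grasp point. The pads swing forward as they close: fully open they stand 13 mm farther back than shut.
Start: joints at [-1.363, 0.411, -0.013, 1.596, 0.006, 1.134, -0.082], TCP at [0.17, 0.601, 0.231] pointing down, gripper open.
Joint ranges: [-2.95, 2.95], [-0.29, 1.99], [-1.47, 1.44], [0.14, 2.54], [-1.03, 4.17], [0.13, 1.85], [-2.86, 2.86]. Speed limits (rad/s): [2.39, 2.39, 3.01, 3.01, 3.14, 3.14, 3.14].

## Interface

Orientations are given as a unit quaternion [x, y, z, w].
In Python, from workcell import r gives the robot as it stands. The module is installed in compiled form; this text tells all that it offers.
- The arm moves only by the shell command python3 -m crank 'ROWS'. ROWS is JSON, a list of rows, each an object with "travel": the shift along the tool's x, y, z in cm, a list of three; "dr": the turn, a rotation vector about the tool's x, y, z in degrees, a list of three; "hand": the opening, from 0 (shut) to 1 (fully open). A call has 1 to 12 rows; each row shifts and turns the pose as measured when the row begins, along the tool's axes as they then stand; what a row does not reach is not made up. A row lasts 1/10 s, in which the tool goes at most 50 mm and 8.59 degrees, less where a joint would pass 70% of its speed; a pose out of reach is approached as far as the arm can. A call with a gripper value outside its range is refused whole. The fingers move at their own pace and stop on an object; the grip force is fixed at half the most. Time passes only in rows, so rows that do not move let the fingers close. It gives the time, the measured TCP pose, the force and the opening at its end, in the units of the state.
- r.get_state(): the state, without advancing time (a new reading comes with each control period).
- r.get_image(name): name is "scene" or "top" or "wrist"; returns a dict with "frame" (480x640x3 uint8, red, green, blue), "fovy" (degrees; the focal length in pixels is half the picture's height over the tangent of half this angle, whatever the lens; pixels are square), "cx", "cy" (the principal point, pixels), "dist_coeffs" ([k1, k2, p1, p2, k3] as OpenCV has them; the pictures are not rectified), "origin" and "attitude" of the camera in the world; the wrist camera has in their place "hand_eye" (4x4, takes a point from camera to tool coordinates, whose origin is the TCP and whose axes are the flange's). Camera axes: x right, y down, z forward; pixel columns grow to the right and rows downward; lengths in m; the calibration is good to about 2 mm. A picture is of the moment at which its call begins: read the wrist's pose just before it. There is no depth.
- r.close_job(): hands the job in, once; it reports no verdict.
The state is a dict: "time_s": time; "joint_pos": joint angles; "joint_velocities": joint speeds; "joint_torque": joint torques, N m; "tool_pos": TCP position; "tcp_rot": TCP orientation; "ft_force": force on the tool from outside, world axes, zero at the start; "ft_torque": the same for the moment, N m; "finger_gap": opening from 0.0 (shut) to 1.0 (fully open).
Only numpy, scipy, OpenCV 4.12 (cv2) and the standard library are available. Lean on these libraries where they do the work, as an engineer would, in place of code of your own. Each camera call takes 0.05 s, during which the arm holds its last target. There are 200 camera calls.

## Working session

There is one attempt and no reset: what is moved stays moved. The work goes in short steps, Python scripts to look and compute and a shell command to move; the robot and the scene stay as the last step left them, time stands still between calls to the robot, and variables do not carry over. Pictures are saved under pics/ and viewed, on a budget of 14 in all, crops included, one or two more only if the job needs it, and the job is handed in when it is done.

```bash
mkdir -p pics; cat > h.py <<'E'
import numpy as np, cv2, json
from scipy.spatial.transform import Rotation as R
from workcell import r
def snap(n,f):
    s=r.get_state(); d=r.get_image(n); cv2.imwrite(f'pics/{f}.png',d['frame'][:,:,::-1])
    m={k:(np.array(v).tolist()) for k,v in d.items() if k!='frame'}
    if n=='wrist':
        T=np.eye(4);T[:3,:3]=R.from_quat(s['tcp_rot']).as_matrix();T[:3,3]=s['tool_pos'];W=T@np.array(d['hand_eye'])
        m['C']=W[:3,3].tolist();m['A']=W[:3,:3].tolist()
    else:
        a=np.array(d['attitude'],float)
        m['C']=m['origin'];m['A']=(a if a.shape==(3,3) else R.from_quat(a).as_matrix()).tolist()
    json.dump(m,open(f'pics/{f}.json','w'));return m
def cam(f):
    m=json.load(open(f'pics/{f}.json'));fl=240/np.tan(np.radians(m['fovy'])/2)
    K=np.array([[fl,0,m['cx']],[0,fl,m['cy']],[0,0,1]]);return K,np.array(m['dist_coeffs']),np.array(m['C']),np.array(m['A'])
def ray(f,u,v):
    K,D,C,A=cam(f);p=cv2.undistortPoints(np.array([[[u,v]]],float),K,D)[0,0];d=A@np.array([*p,1]);return C,d/np.linalg.norm(d)
def onz(f,u,v,z):
    C,d=ray(f,u,v);return C+d*(z-C[2])/d[2]
def tri(*obs):
    M=np.zeros((3,3));b=np.zeros(3)
    for o in obs:
        C,d=ray(*o);P=np.eye(3)-np.outer(d,d);M+=P;b+=P@C
    X=np.linalg.solve(M,b);return X,[round(float(np.linalg.norm((np.eye(3)-np.outer(d,d))@(X-C)))*1e3,1) for C,d in (ray(*o) for o in obs)]
def proj(f,P):
    K,D,C,A=cam(f);q=(np.atleast_2d(P)-C)@A;return cv2.projectPoints(q,np.zeros(3),np.zeros(3),K,D)[0][:,0]
E
python3 - <<'E'
from h import *
for n in('scene','top'): print(snap(n,n+'0'))
s=r.get_state();print(s,r.grasp_offset)
a=cv2.imread('pics/scene0.png');b=cv2.imread('pics/top0.png')
E
```

```text
{'fovy': 56.87415971568779, 'cx': 319.3031067925757, 'cy': 240.38946306517343, 'dist_coeffs': [0.029714036921640406, 0.0, 0.0, 0.0, 0.0], 'origin': [-0.03444472717255611, -0.30496212892080216, 0.6834174256838831], 'attitude': [0.79381924036672, -0.45561597722032343, 0.20485568067679968, -0.34684181555806987], 'C': [-0.03444472717255611, -0.30496212892080216, 0.6834174256838831], 'A': [[0.5008964627920296, -0.5812484254453053, 0.6412901071120516], [-0.865458490298607, -0.34422967256390297, 0.36398837082605295], [0.009183416166606617, -0.7373304553888316, -0.6754698101496538]]}
{'fovy': 45.47556659410734, 'cx': 314.137382192207, 'cy': 252.79161948730655, 'dist_coeffs': [-0.0856275230419224, 0.0, 0.0, 0.0, 0.0], 'origin': [0.32366211934041555, 0.008960184942426525, 1.259270022465027], 'attitude': [-0.6929033695454274, 0.7144153113849958, -0.0628240070194572, 0.07449045222907195], 'C': [0.32366211934041555, 0.008960184942426525, 1.259270022465027], 'A': [[-0.028672185998602547, -0.9806819756395752, 0.19349617155313814], [-0.9994011304144622, 0.03187612922922423, 0.013464505622455936], [-0.01937230694462823, -0.19299423577149066, -0.9810086333374552]]}
{'time_s': 0.1, 'joint_pos': array([-1.36319451,  0.41178211, -0.01272169,  1.59695521,  0.00563386,
        1.13431038, -0.08223743]), 'joint_velocities': array([-9.14353893e-04, -1.31753914e-03, -1.28604135e-03, -2.86325859e-03,
       -4.55817128e-04, -6.62544853e-04, -9.49021264e-05]), 'joint_torque': array([ 3.94059680e-03, -6.01838207e+01,  6.84916433e-01, -3.00095701e+01,
        1.40947246e-02,  6.24453751e-03, -1.57780886e-05]), 'tool_pos': array([0.17011929, 0.60093989, 0.23056279]), 'tcp_rot': array([ 1.37459288e-01,  9.90507163e-01, -7.08841945e-04, -3.41838192e-05]), 'ft_force': array([ 0.22359369,  0.13955266, -0.22532407]), 'ft_torque': array([ 0.01129196,  0.00923343, -0.01923133]), 'finger_gap': 0.9976551527851466} -0.0187
```

View pics/top0.png

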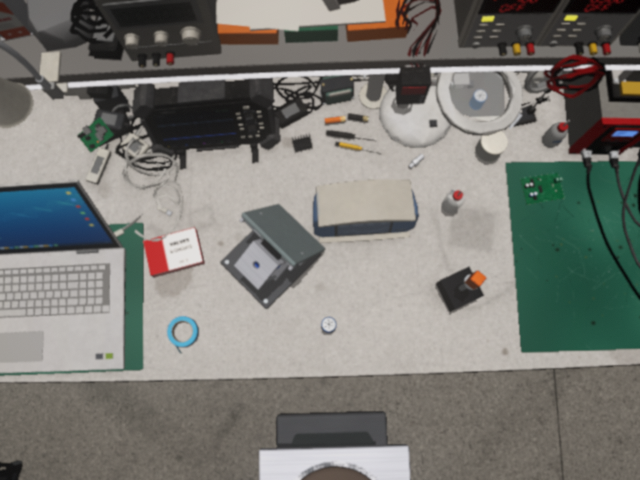

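View pics/scene0.png

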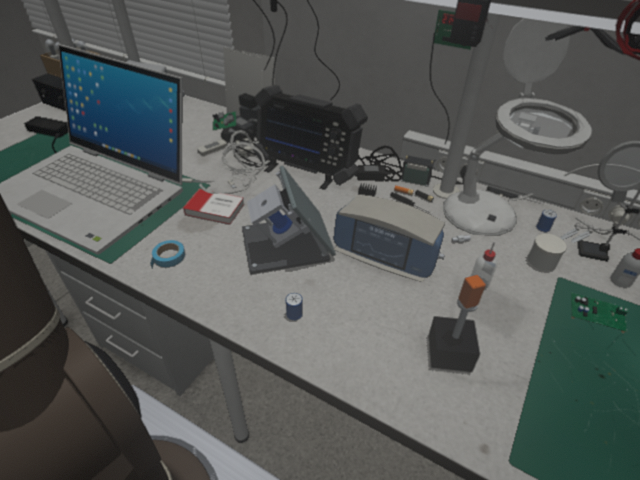

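```bash
python3 - <<'E'
from h import *
def crop(f,u,v,w,h,s):
    a=cv2.imread(f'pics/{f}.png')[v:v+h,u:u+w];a=cv2.resize(a,None,fx=s,fy=s,interpolation=cv2.INTER_CUBIC)
    for i in range(0,w,20): cv2.putText(a,str(u+i),(i*s,8),0,.3,(0,255,255),1);a[:12,i*s]=(0,255,255)
    for i in range(0,h,20): cv2.putText(a,str(v+i),(0,i*s+4),0,.3,(0,255,255),1);a[i*s,:12]=(0,255,255)
    return cv2.convertScaleAbs(a,alpha=1.6)
cv2.imwrite('pics/c1.png',np.hstack([crop('top0',218,200,110,110,4)[:,:400+0],crop('scene0',240,165,100,110,4)]))
cv2.imwrite('pics/c2.png',np.hstack([crop('top0',430,180,66,136,6)[:600][:,:396],np.vstack([crop('scene0',425,270,66,100,6)])[:600]][:2]) if False else np.hstack([crop('top0',430,260,66,60,6),crop('scene0',425,310,66,60,6)]))
E
```

```text
(no output)
```

View pics/c1.png

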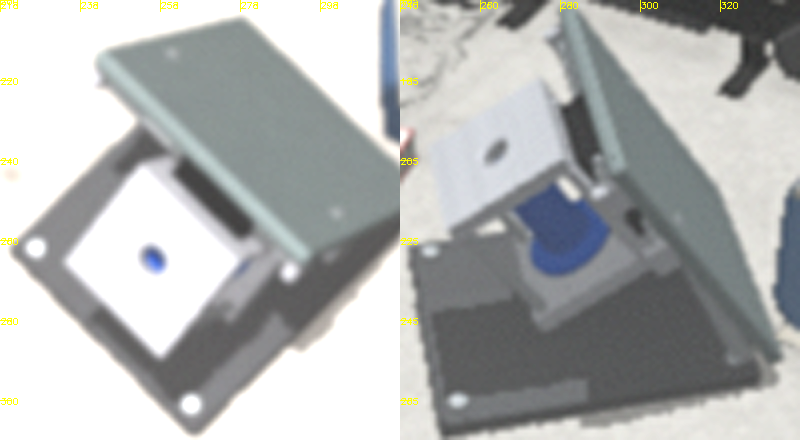

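View pics/c2.png

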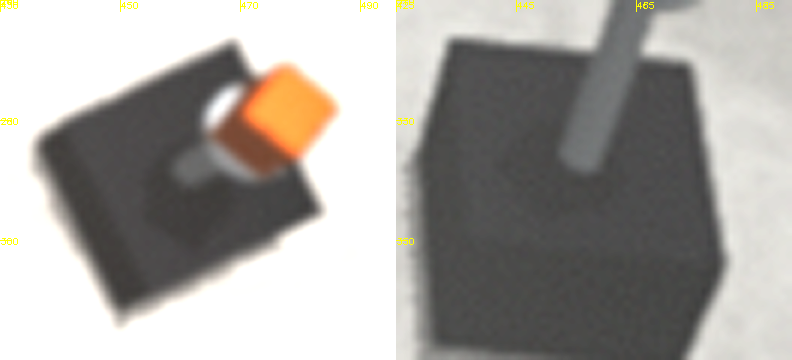

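Top view: stand base corners are near (220.5,262) and (266.5,308), and the head's top-plate hole is at (256.2,264.5). The spindle handle's top centre is at (478.5,278.3). Scene view: the plate hole is at (263.8,203), and the shaft enters the rest at about (455,338).

```bash
python3 - <<'E'
from h import *
from scipy.optimize import least_squares
c=np.array([[234.2,265.5],[254.7,241.2],[278.7,265.5],[258,289.5],[256.2,264.5]])
s=np.array([[248,203.7],[276.2,185],[281.2,205],[253.7,223.7],[263.75,203]])
print('hole',tri(('top0',256.2,264.5),('scene0',263.75,203)))
def frame(yaw): # bed axis: z leans 30deg to stand -x
    return R.from_euler('z',yaw)*R.from_euler('y',-30,degrees=True)
b0,b1=onz('top0',220.5,262,.012),onz('top0',266.5,308,.012)
d=b0-b1;print('base',b0,b1,np.linalg.norm(d)); yb=d/np.linalg.norm(d); print('yaw base',np.degrees(np.arctan2(-yb[0],yb[1])))
# order top image: left, top, right, bottom.  y left.. stand x up-right
L=np.array([[-35,35,0],[35,35,0],[35,-35,0],[-35,-35,0],[0,0,0]])/1e3
# scene order: left,top,right,bottom -> match by nearest
from itertools import permutations
best=None
for k in range(4):
  idx=[(i+k)%4 for i in range(4)]+[4]
  f=lambda p:np.r_[(proj('top0',p[1:]+frame(p[0]).apply(L))-c).ravel(),(proj('scene0',p[1:]+frame(p[0]).apply(L[idx]))-s).ravel()]
  q=least_squares(f,[np.arctan2(-yb[0],yb[1]),.3,.12,.12],loss='soft_l1');
  if best is None or q.cost<best[0]: best=(q.cost,k,q.x,f(q.x).reshape(-1,2).round(1).tolist())
print(best[:3],np.degrees(best[2][0]));print(best[3])
print('bed dist check: base front edge to hole', (best[2][1:]-b1)@[np.cos(best[2][0]),np.sin(best[2][0]),0],(best[2][1:]-(b0+b1)/2)@[-np.sin(best[2][0]),np.cos(best[2][0]),0])
f=lambda u,v:(430+u/6,260+v/6)
print('handle',onz('top0',*f(291,110),.19)); H=[onz('top0',*f(*p),.19) for p in((287,63),(337,108),(297,158),(243,110))]
for i in range(4):
  e=H[(i+1)%4]-H[i];print(np.linalg.norm(e[:2]),np.degrees(np.arctan2(e[1],e[0])))
print('rest corners',[onz('top0',*f(*p),.055)[:2].round(3) for p in((235,40),(322,212),(140,290),(65,135))])
print('shaft',onz('scene0',425+185/6,310+170/6,.055))
print('handle tri',tri(('top0',478.5,278.3),('scene0',473,277.5)))
E
```

```text
hole (array([0.5247531 , 0.14113219, 0.13624784]), [0.6, 0.6])
base [0.55557041 0.23499306 0.012     ] [0.45014935 0.13367326 0.012     ] 0.14621663205758542
yaw base -46.1364666054119
(np.float64(3.2701720904497567), 0, array([-0.81609474,  0.52394917,  0.14059017,  0.13473954])) -46.758784315700844
[[0.6, -0.4], [-0.6, -0.4], [-0.0, -0.2], [0.5, -0.2], [0.2, 0.7], [-0.2, -1.3], [-0.4, -0.1], [0.3, 0.5], [-1.8, -0.1], [0.3, 0.9]]
bed dist check: base front edge to hole 0.04551933581245891 -0.014604023678060369
handle [ 0.47529911 -0.28547023  0.19      ]
0.020921019578635524 -135.29890327268518
0.020834334536490178 137.71311433617697
0.02240211896065505 45.18653010189375
0.020998890004441655 -46.35093197229382
rest corners [array([ 0.52 , -0.305]), array([ 0.458, -0.331]), array([ 0.433, -0.264]), array([ 0.488, -0.241])]
shaft [ 0.46761332 -0.28784596  0.055     ]
handle tri (array([ 0.47383864, -0.28214861,  0.19723122]), [1.4, 1.4])
```

```bash
python3 -m crank '[{"travel":[-2.5,-0.7,-1],"dr":[0,0,2.5],"hand":1},{"travel":[-4.6,-0.7,-1],"dr":[0,0,4.6],"hand":1},{"travel":[-4.6,-0.7,-1],"dr":[0,0,4.6],"hand":1},{"travel":[-4.6,-0.7,-1],"dr":[0,0,4.6],"hand":1},{"travel":[-4.6,-0.7,-1],"dr":[0,0,4.6],"hand":1},{"travel":[-4.6,-0.7,-1],"dr":[0,0,4.6],"hand":1},{"travel":[-4.6,-0.7,0],"dr":[0,0,4.6],"hand":1},{"travel":[-4.6,-0.7,0],"dr":[0,0,4.6],"hand":1},{"travel":[-4.6,-0.7,0],"dr":[0,0,4.6],"hand":1},{"travel":[-4.6,0,0],"dr":[0,0,4.6],"hand":1},{"travel":[-4.6,0,0],"dr":[0,0,4.6],"hand":1},{"travel":[-4.6,0,0],"dr":[0,0,4.6],"hand":1}]'
cat >> h.py <<'E'
def down(yaw_y): # tool pointing down, tool y at world angle (deg)
    a=np.radians(yaw_y);y=np.array([np.cos(a),np.sin(a),0]);z=np.array([0,0,-1.]);return np.column_stack([np.cross(y,z),y,z])
def togo(P,M):
    s=r.get_state();T=R.from_quat(s['tcp_rot']).as_matrix()
    print('t',round(s['time_s'],2),'pos',s['tool_pos'].round(4),'F',s['ft_force'].round(1),'gap',round(s['finger_gap'],3),'q',s['joint_pos'].round(2))
    print('  travel cm',(T.T@(np.array(P)-s['tool_pos'])*100).round(2),'dr deg',np.degrees(R.from_matrix(T.T@M).as_rotvec()).round(2))
E
python3 -c "
from h import *
togo([.474,-.285,.25],down(-45))"
```

```text
time_s: 1.3
tool_pos: [0.5337, 0.1981, 0.2917]
tcp_rot: [0.58, 0.814, -0.003, -0.0]
ft_force: [1.4, 0.2, -0.2]
finger_gap: 0.997
t 1.3 pos [0.5337 0.1981 0.2917] F [ 1.4  0.2 -0.2] gap 0.997 q [-0.75  0.28  0.39  1.67 -0.11  1.22 -0.  ]
  travel cm [-43.7  -21.41   4.4 ] dr deg [-0.13  0.3  64.07]
```

```bash
python3 - <<'E'
from h import *
m=snap('wrist','w1');print(m['hand_eye'],m['C'],m['fovy'])
print(proj('w1',[[.524,.1406,.135]]))
E
```

```text
[[0.00029661182290160055, -0.9589344952522444, -0.2836274772245227, 0.07210451348215632], [0.9999999496644032, 0.0002524774183611328, 0.00019216227837274237, -0.00023838536055298398], [-0.00011266150419189818, -0.28362751994556856, 0.9589345218714931, -0.14205155605673725], [0.0, 0.0, 0.0, 1.0]] [0.5103442275799871, 0.2668387191660811, 0.4334745625172747] 68.60991812351274
[[288.34754801 274.95762136]]
```

View pics/w1.png

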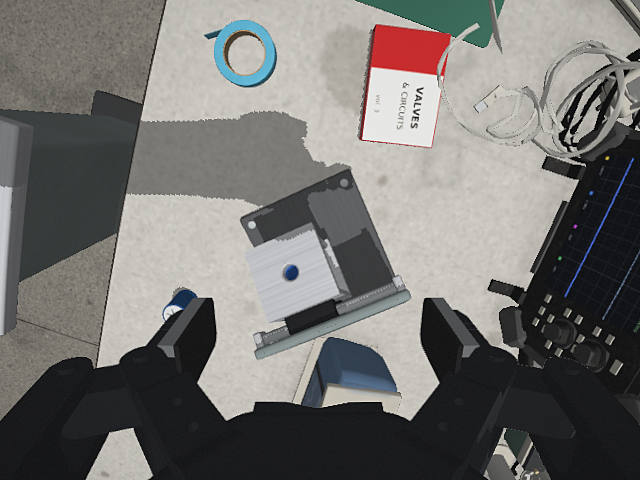

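```bash
python3 - <<'E'
from h import *
u,v,w,h,s=236,160,180,205,0,
s=4;u,v,w,h=238,215,120,115
s=5
a=cv2.imread('pics/w1.png')[v:v+h,u:u+w];a=cv2.resize(a,None,fx=s,fy=s,interpolation=cv2.INTER_CUBIC)
for i in range(0,w,10): a[:10,i*s]=(0,0,255);cv2.putText(a,str(u+i),(i*s,20),0,.35,(0,0,255),1)
for i in range(0,h,10): a[i*s,:10]=(0,0,255);cv2.putText(a,str(v+i),(12,i*s+4),0,.35,(0,0,255),1)
cv2.imwrite('pics/c3.png',a)
E
```

```text
(no output)
```

View pics/c3.png

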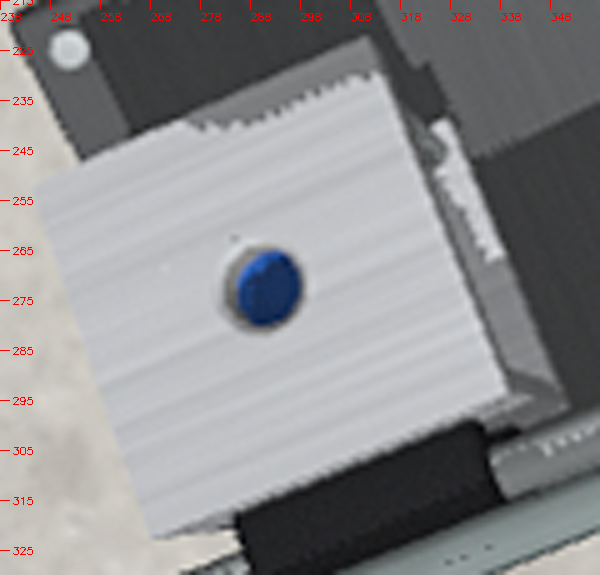

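The wrist crop shows the hole mouth at (290.4,272.5) and plate corners at (245.6,251.6), (312,222.4), (339.6,293.6) and (268.4,322.6). I'll refit using all three views.

```bash
python3 - <<'E'
from h import *
from scipy.optimize import least_squares
obs={'w1':([[245.6,251.6],[312,222.4],[339.6,293.6],[268.4,322.6],[290.4,272.5]],[3,0,1,2,4],1.),
'top0':([[234.2,265.5],[254.7,241.2],[278.7,265.5],[258,289.5],[256.2,264.5]],[0,1,2,3,4],1),
'scene0':([[248,203.7],[276.2,185],[281.2,205],[253.7,223.7],[263.75,203]],[0,1,2,3,4],1)}
L=np.array([[-35,35,0],[35,35,0],[35,-35,0],[-35,-35,0],[0,0,0]])/1e3
fr=lambda y:R.from_euler('z',y)*R.from_euler('y',-30,degrees=True)
for names in (['w1'],['w1','top0','scene0']):
  f=lambda p:np.concatenate([((proj(n,p[1:]+fr(p[0]).apply(L[([0,3,2,1,4] if 0 else obs[n][1])]))-obs[n][0])*obs[n][2]).ravel() for n in names])
  obs['w1']=(obs['w1'][0],[3,0,1,2,4],1.)
  q=least_squares(f,[-.81,.524,.14,.135],loss='soft_l1');print(names,np.degrees(q.x[0]),q.x[1:],q.cost);print(f(q.x).reshape(-1,2).round(1).tolist())
print(tri(('w1',290.4,272.5),('top0',256.2,264.5),('scene0',263.75,203)))
E
```

```text
['w1'] -46.80159240456426 [0.52496633 0.14390953 0.13469685] 0.37547869409113854
[[-0.5, 0.3], [0.1, 0.3], [0.2, 0.2], [0.0, -0.2], [0.1, -0.5]]
['w1', 'top0', 'scene0'] -46.78080137094276 [0.52518528 0.14233321 0.13186307] 6.163277477837342
[[-0.1, 0.9], [-0.2, 1.2], [-0.3, 0.4], [0.2, -0.3], [0.0, -0.1], [-0.0, -0.7], [-1.2, -0.7], [-0.8, -0.5], [-0.2, -0.6], [-0.6, 0.4], [-0.3, -0.8], [-0.7, 0.5], [-0.0, 1.0], [-2.0, 0.4], [0.1, 1.4]]
(array([0.5253941 , 0.1422096 , 0.13447332]), [1.1, 1.3, 0.7])
```

```bash
python3 -m crank '[{"travel":[-4.8,0,0],"dr":[0,0,5],"hand":1},{"travel":[-4.8,0,0],"dr":[0,0,5],"hand":1},{"travel":[-4.8,0,0],"dr":[0,0,5],"hand":1},{"travel":[-4.8,0,0],"dr":[0,0,5],"hand":1},{"travel":[-4.8,0,0],"dr":[0,0,5],"hand":1},{"travel":[-4.8,0,0],"dr":[0,0,5],"hand":1},{"travel":[-4.8,0,0],"dr":[0,0,5],"hand":1},{"travel":[-4.8,0,0],"dr":[0,0,5],"hand":1},{"travel":[-4.8,0,0],"dr":[0,0,5],"hand":1},{"travel":[-4.8,0,0],"dr":[0,0,5],"hand":1}]'
python3 - <<'E'
from h import *
togo([.474,-.285,.28],down(-45))
snap('wrist','w2');print(proj('w2',[[.474,-.285,.19]]))
E
```

```text
time_s: 2.35
tool_pos: [0.4891, -0.2785, 0.2956]
tcp_rot: [0.882, 0.47, -0.002, 0.003]
ft_force: [0.4, -0.7, -0.5]
finger_gap: 1.002
t 2.35 pos [ 0.4891 -0.2785  0.2956] F [ 0.4 -0.7 -0.5] gap 1.002 q [-0.17  0.3   0.77  1.7  -0.21  1.23  0.05]
  travel cm [-1.37 -0.9   1.57] dr deg [ 0.23  0.41 11.13]
[[305.52916576 254.01366904]]
```

View pics/w2.png

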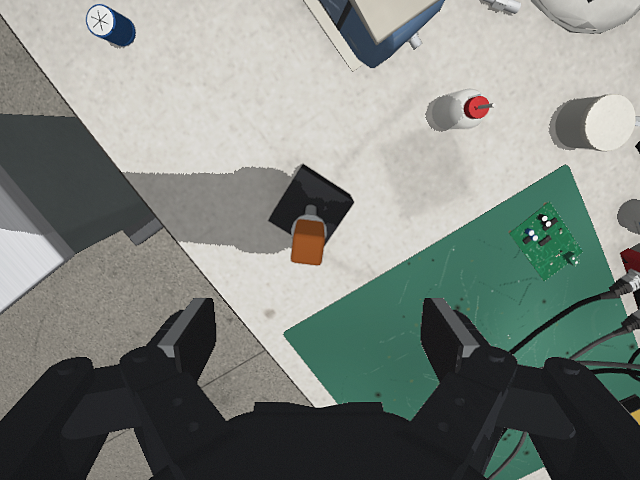

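The wrist picture shows the handle's top face centred near (307,253), within 1.5 px of the prediction. It is turned about 5° from the jaw axis.

```bash
python3 - <<'E'
from h import *
p=onz('w2',307,253,.19);print(p)
print('rest top corners',[onz('w2',u,v,.055).round(3)[:2].tolist() for u,v in((303,165),(353,200),(269,219))])
e=onz('w2',320,265.5,.19)-onz('w2',291,262.5,.19);print(np.linalg.norm(e),np.degrees(np.arctan2(e[1],e[0])))
togo([p[0],p[1],.2956],down(-40.5))
E
```

```text
[ 0.47535873 -0.28495211  0.19      ]
rest top corners [[0.499, -0.237], [0.523, -0.299], [0.433, -0.265]]
0.021883968735519496 -40.238173541334085
t 2.4 pos [ 0.4831 -0.2872  0.2966] F [-5.1 -6.1  0.8] gap 0.998 q [-0.16  0.3   0.78  1.7  -0.21  1.23  0.06]
  travel cm [-0.26 -0.77  0.1 ] dr deg [0.31 0.64 5.72]
```

```bash
python3 -m crank '[{"travel":[-0.26,-0.77,0],"dr":[0.3,0.6,6.5],"hand":1},{"travel":[0,0,0],"dr":[0,0,0],"hand":1},{"travel":[0,0,0],"dr":[0,0,0],"hand":1}]'
python3 - <<'E'
from h import *
togo([.475,-.285,.2956],down(-41.5))
snap('wrist','w3');print(proj('w3',[[.475,-.285,.19]]))
f=cv2.imread('pics/w3.png');h=cv2.cvtColor(f,cv2.COLOR_BGR2HSV);m=cv2.inRange(h,(5,120,60),(20,255,255))
m[:200]=0;m[330:]=0;m[:,:250]=0;m[:,400:]=0
c=max(cv2.findContours(m,0,1)[0],key=cv2.contourArea);print(cv2.approxPolyDP(c,2,True)[:,0].tolist())
E
```

```text
time_s: 2.7
tool_pos: [0.4719, -0.2889, 0.297]
tcp_rot: [0.913, 0.408, -0.0, 0.0]
ft_force: [1.2, 0.7, -0.3]
finger_gap: 1.002
t 2.7 pos [ 0.4719 -0.2889  0.297 ] F [ 1.2  0.7 -0.3] gap 1.002 q [-0.17  0.29  0.8   1.72 -0.22  1.23 -0.04]
  travel cm [ 0.49 -0.03  0.14] dr deg [ 0.01  0.03 -0.31]
[[317.5874313  230.17078441]]
[[305, 202], [301, 218], [303, 241], [331, 241], [333, 218], [330, 202]]
```

```bash
python3 -m crank '[{"travel":[0.49,0,0.5],"dr":[0,0,0],"hand":1},{"travel":[0,0,3.5],"dr":[0,0,0],"hand":1},{"travel":[0,0,3.5],"dr":[0,0,0],"hand":1},{"travel":[0,0,3.5],"dr":[0,0,0],"hand":1},{"travel":[0,0,2.5],"dr":[0,0,0],"hand":1},{"travel":[0,0,1],"dr":[0,0,0],"hand":1},{"travel":[0,0,0],"dr":[0,0,0],"hand":1}]'
python3 -c "
from h import *
togo([.475,-.285,.148],down(-41.5))"
```

```text
time_s: 3.45
tool_pos: [0.4832, -0.2765, 0.1451]
tcp_rot: [0.907, 0.42, 0.001, 0.0]
ft_force: [-0.1, -1.8, -0.8]
finger_gap: 0.999
t 3.45 pos [ 0.4832 -0.2765  0.1451] F [-0.1 -1.8 -0.8] gap 0.999 q [-0.1   0.46  0.71  1.89 -0.37  0.92  0.08]
  travel cm [-1.18 -0.08 -0.29] dr deg [ 0.05 -0.09  1.18]
```

```bash
python3 -m crank '[{"travel":[-1.18,-0.08,-0.29],"dr":[0,0,1.2],"hand":1},{"travel":[0,0,0],"dr":[0,0,0],"hand":1},{"travel":[0,0,0],"dr":[0,0,0],"hand":1}]'
python3 -c "
from h import *
togo([.475,-.285,.148],down(-41.5))"
```

```text
time_s: 3.75
tool_pos: [0.4762, -0.286, 0.1508]
tcp_rot: [0.912, 0.411, 0.002, 0.001]
ft_force: [-0.6, 0.3, 0.1]
finger_gap: 1.0
t 3.75 pos [ 0.4762 -0.286   0.1508] F [-0.6  0.3  0.1] gap 1.0 q [-0.09  0.45  0.72  1.9  -0.36  0.93  0.08]
  travel cm [-0.   -0.16  0.28] dr deg [ 0.24 -0.16  0.  ]
```

```bash
python3 -m crank '[{"travel":[0,-0.16,0.25],"dr":[0.2,-0.2,0],"hand":1},{"travel":[0,0,0],"dr":[0,0,0],"hand":1},{"travel":[0,0,0],"dr":[0,0,0],"hand":0},{"travel":[0,0,0],"dr":[0,0,0],"hand":0},{"travel":[0,0,0],"dr":[0,0,0],"hand":0},{"travel":[0,0,0],"dr":[0,0,0],"hand":0},{"travel":[0,0,0],"dr":[0,0,0],"hand":0},{"travel":[0,0,0],"dr":[0,0,0],"hand":0},{"travel":[0,0,0],"dr":[0,0,0],"hand":0},{"travel":[0,0,0],"dr":[0,0,0],"hand":0}]'
python3 -c "
from h import *
togo([.475,-.285,.148],down(-41.5))
snap('wrist','w4')"
```

```text
time_s: 4.75
tool_pos: [0.4762, -0.2853, 0.1505]
tcp_rot: [0.912, 0.411, 0.001, 0.002]
ft_force: [-0.7, 0.3, 1.4]
finger_gap: 0.272
t 4.75 pos [ 0.4762 -0.2853  0.1505] F [-0.7  0.3  1.4] gap 0.272 q [-0.09  0.45  0.72  1.9  -0.36  0.93  0.08]
  travel cm [-0.05 -0.11  0.25] dr deg [ 0.23 -0.08  0.01]
```

View pics/w4.png

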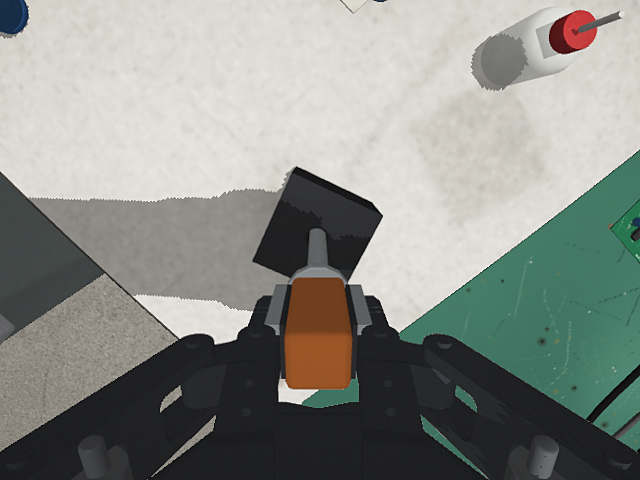

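The handle is held centrally, with a gap of 0.272 (about 23 mm). I'll lift gently and watch for sideways drift.

```bash
python3 -m crank '[{"travel":[0,0,-0.8],"dr":[0,0,0],"hand":0},{"travel":[0,0,-0.8],"dr":[0,0,0],"hand":0},{"travel":[0,0,-0.8],"dr":[0,0,0],"hand":0},{"travel":[0,0,0],"dr":[0,0,0],"hand":0}]'
python3 -c "
from h import *
togo([.476,-.2855,.148],down(-41.5))"
```

```text
time_s: 5.2
tool_pos: [0.4757, -0.2853, 0.1764]
tcp_rot: [0.912, 0.411, 0.001, 0.001]
ft_force: [-0.3, 0.3, -1.1]
finger_gap: 0.269
t 5.2 pos [ 0.4757 -0.2853  0.1764] F [-0.3  0.3 -1.1] gap 0.269 q [-0.11  0.41  0.74  1.87 -0.33  0.98  0.05]
  travel cm [0.01 0.02 2.84] dr deg [ 0.19 -0.04 -0.01]
```

```bash
python3 -m crank '[{"travel":[0,0,-1.5],"dr":[0,0,0],"hand":0},{"travel":[0,0,-1.5],"dr":[0,0,0],"hand":0},{"travel":[0,0,-2.5],"dr":[0,0,0],"hand":0},{"travel":[0,0,-3.5],"dr":[0,0,0],"hand":0},{"travel":[0,0,-3.5],"dr":[0,0,0],"hand":0},{"travel":[0,0,-3],"dr":[0,0,0],"hand":0},{"travel":[0,0,-2],"dr":[0,0,0],"hand":0},{"travel":[1.5,0,0],"dr":[0,0,-1.5],"hand":0},{"travel":[3,0,0],"dr":[0,0,-3],"hand":0},{"travel":[4.5,0,0],"dr":[0,0,-4.6],"hand":0},{"travel":[4.5,0,0],"dr":[0,0,-4.6],"hand":0},{"travel":[4.5,0,0],"dr":[0,0,-4.6],"hand":0}]'
cat >> h.py <<'E'
H=np.array([.525,.1425,.1345]);YAW=np.radians(-46.8);TIP=.1405
B=(R.from_euler('z',YAW)*R.from_euler('y',-30,degrees=True)).as_matrix()
BT=np.column_stack([-B[:,0],B[:,1],-B[:,2]])
def goal(d,x=0,y=0): # TCP for spindle tip at bed coords (x,y,d)
    return H+B@np.array([x,y,d+TIP])
def bed():
    s=r.get_state();T=R.from_quat(s['tcp_rot']).as_matrix();p=B.T@(s['tool_pos']+T[:,2]*TIP-H)
    print('tip in bed mm',(p*1e3).round(1),'F bed',(B.T@s['ft_force']).round(1))
E
python3 -c "
from h import *
togo(goal(.06),BT);bed()"
```

```text
time_s: 6.4
tool_pos: [0.5778, -0.1302, 0.3547]
tcp_rot: [0.832, 0.555, 0.0, -0.0]
ft_force: [0.8, -0.9, -1.4]
finger_gap: 0.271
t 6.4 pos [ 0.5778 -0.1302  0.3547] F [ 0.8 -0.9 -1.4] gap 0.271 q [-0.37  0.31  0.68  1.53 -0.2   1.37 -0.06]
  travel cm [ 27.27 -24.48   4.68] dr deg [-17.19 -26.64 -64.21]
tip in bed mm [ 243.2 -148.1  -48.4] F bed [ 0.3 -0.1 -1.8]
```

```bash
python3 -m crank '[{"travel":[4.4,-1,0],"dr":[0,0,-6.5],"hand":0},{"travel":[4.4,-1,0],"dr":[0,0,-6.5],"hand":0},{"travel":[4.4,-1,0],"dr":[0,0,-6.5],"hand":0},{"travel":[4.4,-1,0],"dr":[0,0,-6.5],"hand":0},{"travel":[4.4,-1,0],"dr":[0,0,-6.5],"hand":0},{"travel":[4,-1,0],"dr":[0,0,-6.5],"hand":0},{"travel":[0,0,0],"dr":[0,0,0],"hand":0}]'
python3 -c "
from h import *
togo(goal(.06),BT);bed()"
```

```text
time_s: 7.1
tool_pos: [0.5386, 0.1693, 0.3377]
tcp_rot: [0.567, 0.824, -0.005, -0.01]
ft_force: [-0.7, -0.7, -1.2]
finger_gap: 0.272
t 7.1 pos [0.5386 0.1693 0.3377] F [-0.7 -0.7 -1.2] gap 0.272 q [-0.71  0.25  0.42  1.6  -0.11  1.34  0.09]
  travel cm [ 7.23 -5.96  3.16] dr deg [ -6.82 -30.44 -21.46]
tip in bed mm [20.4 26.2 60.7] F bed [-0.5 -1.  -1.1]
```

```bash
python3 -m crank '[{"travel":[1,-0.8,0.3],"dr":[-1,-4.4,-3.1],"hand":0},{"travel":[1,-0.8,0.3],"dr":[-1,-4.4,-3.1],"hand":0},{"travel":[1,-0.8,0.3],"dr":[-1,-4.4,-3.1],"hand":0},{"travel":[1,-0.8,0.3],"dr":[-1,-4.4,-3.1],"hand":0},{"travel":[1,-0.8,0.3],"dr":[-1,-4.4,-3.1],"hand":0},{"travel":[1,-0.8,0.3],"dr":[-1,-4.4,-3.1],"hand":0},{"travel":[0,0,0],"dr":[0,0,0],"hand":0}]'
python3 -c "
from h import *
togo(goal(.06),BT);bed()"
```

```text
time_s: 7.8
tool_pos: [0.4599, 0.2117, 0.2955]
tcp_rot: [0.388, 0.893, -0.095, 0.21]
ft_force: [-0.5, 0.1, -1.7]
finger_gap: 0.273
t 7.8 pos [0.4599 0.2117 0.2955] F [-0.5  0.1 -1.7] gap 0.273 q [-1.09  0.14  0.27  1.91  0.46  1.18 -0.26]
  travel cm [-0.1   0.   -1.36] dr deg [-0.41 -3.37 -0.04]
tip in bed mm [-10.   -1.1  46.7] F bed [-1.2 -0.3 -1.3]
```

```bash
python3 -m crank '[{"travel":[-0.1,0,0],"dr":[-0.4,-3.4,0],"hand":0},{"travel":[0,0,0],"dr":[0,0,0],"hand":0}]'
python3 -c "
from h import *
togo(goal(.03),BT);bed()"
```

```text
time_s: 8.0
tool_pos: [0.4583, 0.2143, 0.2934]
tcp_rot: [0.381, 0.888, -0.104, 0.237]
ft_force: [-0.6, 0.6, -1.6]
finger_gap: 0.274
t 8.0 pos [0.4583 0.2143 0.2934] F [-0.6  0.6 -1.6] gap 0.274 q [-1.12  0.15  0.26  1.93  0.52  1.19 -0.33]
  travel cm [-0.54 -0.05  1.61] dr deg [-0.02 -0.05  0.4 ]
tip in bed mm [-5.5  0.5 46.1] F bed [-1.5 -0.  -1. ]
```

```bash
python3 -m crank '[{"travel":[-0.54,0,0.8],"dr":[0,0,0.4],"hand":0},{"travel":[0,0,0.6],"dr":[0,0,0],"hand":0},{"travel":[0,0,0],"dr":[0,0,0],"hand":0},{"travel":[0,0,0],"dr":[0,0,0],"hand":0}]'
python3 - <<'E'
from h import *
togo(goal(.03),BT);bed()
snap('wrist','w5');snap('top','t5');snap('scene','s5')
s=r.get_state();T=R.from_quat(s['tcp_rot']).as_matrix();tip=s['tool_pos']+T[:,2]*TIP
for n in('w5','t5','s5'): print(n,'tip,hole',proj(n,[tip,H]).round(1).tolist())
def crop(f,u,v,w,h,s):
    a=cv2.imread(f'pics/{f}.png')[v:v+h,u:u+w];a=cv2.resize(a,None,fx=s,fy=s,interpolation=cv2.INTER_CUBIC)
    for i in range(0,w,10): cv2.putText(a,str(u+i),(i*s,8),0,.3,(0,0,255),1);a[:12,i*s]=(0,0,255)
    for i in range(0,h,10): cv2.putText(a,str(v+i),(0,i*s+4),0,.3,(0,0,255),1);a[i*s,:12]=(0,0,255)
    return a
a=crop('w5',240,100,130,180,3);
b=np.vstack([crop('t5',226,232,60,54,5),crop('s5',240,165,60,54,5)])
cv2.imwrite('pics/c5.png',np.hstack([a,b]))
E
```

```text
time_s: 8.4
tool_pos: [0.4679, 0.2046, 0.2823]
tcp_rot: [0.385, 0.886, -0.103, 0.235]
ft_force: [0.7, 0.5, -1.1]
finger_gap: 0.273
t 8.4 pos [0.4679 0.2046 0.2823] F [ 0.7  0.5 -1.1] gap 0.273 q [-1.1   0.16  0.27  1.94  0.52  1.15 -0.32]
  travel cm [ 0.09 -0.09 -0.03] dr deg [-0.18 -0.33 -0.15]
tip in bed mm [ 0.1  0.5 29.7] F bed [-0.5  0.9 -1. ]
w5 tip,hole [[318.4, 225.8], [317.7, 218.0]]
t5 tip,hole [[247.9, 267.6], [255.4, 264.7]]
s5 tip,hole [[254.8, 193.7], [263.6, 203.4]]
```

View pics/c5.png

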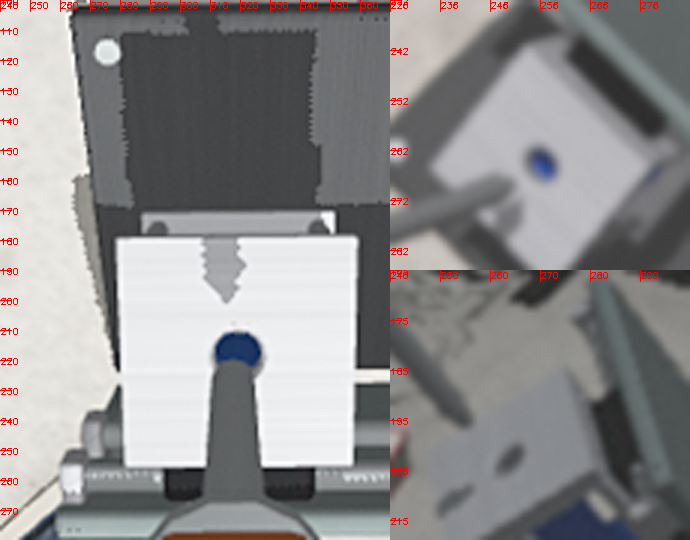

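The crops put the tip end at wrist (318,221.5), top (250.3,268.3) and scene (255.1,195.7). The hole is at wrist (319.7,218.3), top (256.6,264.8) and scene (264.2,202.8). I'll triangulate both.

```bash
python3 - <<'E'
from h import *
t,e=tri(('w5',318,221.5),('t5',250.3,268.3),('s5',255.1,195.7));h,f=tri(('w5',319.7,218.3),('t5',256.6,264.8),('s5',264.2,202.8))
print(B.T@(t-H)*1e3,e,B.T@(h-H)*1e3,f,'rel',B.T@(t-h)*1e3)
for n,a,b in(('w5',(318,221.5),(319.7,218.3)),('t5',(250.3,268.3),(256.6,264.8)),('s5',(255.1,195.7),(264.2,202.8))):
  # per-view: bed xy of hole on plane z=0, and tip on plane z=26
  def onp(p,z):
    C,d=ray(n,*p);C=B.T@(C-H);d=B.T@d;return (C+d*(z-C[2])/d[2])*1e3
  print(n,'hole',onp(b,0).round(1),'tip@27',onp(a,.027).round(1))
E
```

```text
[-1.93833548 -0.65489044 25.113125  ] [1.3, 2.3, 1.4] [ 1.00478081  0.38886923 -0.87348279] [1.5, 2.1, 1.0] rel [-2.94311629 -1.04375967 25.98660779]
w5 hole [0.3 1.8 0. ] tip@27 [-3.1  0.4 27. ]
t5 hole [ 1.8 -2.   0. ] tip@27 [ 0.8 -3.1 27. ]
s5 hole [1.6 0.6 0. ] tip@27 [-2. -1. 27.]
```

```bash
sed -i 's/TIP=.1405/TIP=.143/' h.py; python3 -m crank '[{"travel":[-0.25,0.13,0],"dr":[-0.2,-0.3,-0.1],"hand":0},{"travel":[0,0,0.8],"dr":[0,0,0],"hand":0},{"travel":[0,0,0.8],"dr":[0,0,0],"hand":0},{"travel":[0,0,0],"dr":[0,0,0],"hand":0}]'
python3 -c "
from h import *
togo(goal(.0,.0026,.0018),BT);bed()"
```

```text
time_s: 8.95
tool_pos: [0.4764, 0.1982, 0.2693]
tcp_rot: [0.383, 0.887, -0.102, 0.238]
ft_force: [-0.3, -1.3, -0.9]
finger_gap: 0.27
t 8.95 pos [0.4764 0.1982 0.2693] F [-0.3 -1.3 -0.9] gap 0.27 q [-1.09  0.17  0.28  1.96  0.54  1.11 -0.32]
  travel cm [ 0.08 -0.09  1.07] dr deg [ 0.15 -0.02 -0.02]
tip in bed mm [ 3.3  3.1 10.7] F bed [ 0.1 -1.1 -1.1]
```

```bash
python3 -m crank '[{"travel":[0.08,-0.1,0.5],"dr":[0.1,0,0],"hand":0},{"travel":[0,0,0.5],"dr":[0,0,0],"hand":0},{"travel":[0,0,0.4],"dr":[0,0,0],"hand":0},{"travel":[0,0,0],"dr":[0,0,0],"hand":0}]'
python3 -c "
from h import *
togo(goal(-.01,.0026,.0018),BT);bed()"
```

```text
time_s: 9.35
tool_pos: [0.4801, 0.1922, 0.2551]
tcp_rot: [0.384, 0.886, -0.103, 0.237]
ft_force: [1.0, -0.5, -0.7]
finger_gap: 0.272
t 9.35 pos [0.4801 0.1922 0.2551] F [ 1.  -0.5 -0.7] gap 0.272 q [-1.07  0.19  0.29  1.98  0.54  1.07 -0.32]
  travel cm [-0.03  0.05  0.5 ] dr deg [-0.02 -0.01 -0.  ]
tip in bed mm [ 2.3  1.3 -5. ] F bed [ 0.6  0.4 -1.1]
```

```bash
python3 -m crank '[{"travel":[-0.03,0.05,0.4],"dr":[0,0,0],"hand":0},{"travel":[0,0,0.4],"dr":[0,0,0],"hand":0},{"travel":[0,0,0.4],"dr":[0,0,0],"hand":0},{"travel":[0,0,0],"dr":[0,0,0],"hand":0}]'
python3 -c "
from h import *
togo(goal(-.02,.0026,.0018),BT);bed()"
```

```text
time_s: 9.75
tool_pos: [0.4851, 0.1879, 0.244]
tcp_rot: [0.384, 0.887, -0.103, 0.237]
ft_force: [0.5, 0.2, -1.1]
finger_gap: 0.272
t 9.75 pos [0.4851 0.1879 0.244 ] F [ 0.5  0.2 -1.1] gap 0.272 q [-1.06  0.2   0.29  1.99  0.55  1.04 -0.33]
  travel cm [-0.02 -0.02  0.21] dr deg [ 0.   -0.03  0.01]
tip in bed mm [  2.4   2.  -17.9] F bed [-0.3  0.5 -1.1]
```

```bash
python3 -m crank '[{"travel":[0,0,0.5],"dr":[0,0,0],"hand":0},{"travel":[0,0,0.5],"dr":[0,0,0],"hand":0},{"travel":[0,0,0.5],"dr":[0,0,0],"hand":0},{"travel":[0,0,0.5],"dr":[0,0,0],"hand":0},{"travel":[0,0,0],"dr":[0,0,0],"hand":0}]'
python3 -c "
from h import *
togo(goal(-.06,.0026,.0018),BT);bed()"
```

```text
time_s: 10.25
tool_pos: [0.4921, 0.1802, 0.2248]
tcp_rot: [0.383, 0.887, -0.103, 0.237]
ft_force: [-0.7, -0.0, -1.8]
finger_gap: 0.27
t 10.25 pos [0.4921 0.1802 0.2248] F [-0.7 -0.  -1.8] gap 0.27 q [-1.05  0.23  0.3   2.01  0.55  0.99 -0.33]
  travel cm [-0.07 -0.    2.02] dr deg [-0.02 -0.06  0.03]
tip in bed mm [  1.8   1.8 -39.8] F bed [-1.3 -0.5 -1.4]
```

```bash
python3 -m crank '[{"travel":[-0.03,0,0.5],"dr":[0,0,0],"hand":0},{"travel":[0,0,0.5],"dr":[0,0,0],"hand":0},{"travel":[0,0,0.5],"dr":[0,0,0],"hand":0},{"travel":[0,0,0.5],"dr":[0,0,0],"hand":0},{"travel":[0,0,0],"dr":[0,0,0],"hand":0}]'
python3 -c "
from h import *
togo(goal(-.08,.0026,.0018),BT);bed()
snap('wrist','w6');snap('top','t6');snap('scene','s6')
def crop(f,u,v,w,h,s):
    a=cv2.imread(f'pics/{f}.png')[v:v+h,u:u+w];a=cv2.resize(a,None,fx=s,fy=s,interpolation=cv2.INTER_CUBIC);return a
cv2.imwrite('pics/c6.png',np.hstack([crop('w6',230,150,180,180,3),crop('s6',235,165,54,108,5)]))
"
```

```text
time_s: 10.75
tool_pos: [0.4993, 0.1725, 0.2058]
tcp_rot: [0.383, 0.887, -0.103, 0.237]
ft_force: [-1.0, 0.2, -1.7]
finger_gap: 0.27
t 10.75 pos [0.4993 0.1725 0.2058] F [-1.   0.2 -1.7] gap 0.27 q [-1.03  0.26  0.31  2.03  0.56  0.94 -0.33]
  travel cm [-0.12  0.    1.85] dr deg [-0.02 -0.12  0.06]
tip in bed mm [  1.1   1.7 -61.5] F bed [-1.6 -0.6 -1.1]
```

View pics/c6.png

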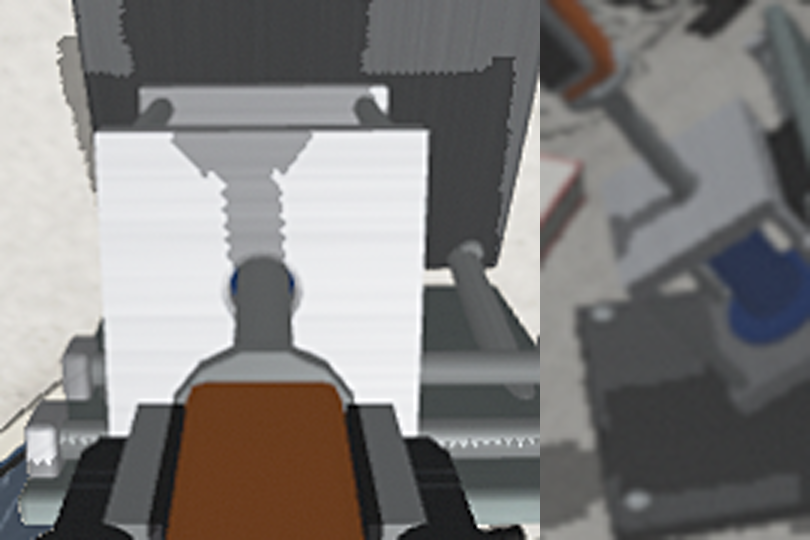

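The shaft is through the upper plate, centred along the slide and slightly towards the hole's -x edge. I'll nudge it 1 mm in +x and continue slowly.

```bash
python3 -m crank '[{"travel":[-0.12,0,0.2],"dr":[0,-0.1,0],"hand":0},{"travel":[-0.02,0,0.4],"dr":[0,0,0],"hand":0},{"travel":[-0.02,0,0.4],"dr":[0,0,0],"hand":0},{"travel":[0,0,0],"dr":[0,0,0],"hand":0}]'
python3 -c "
from h import *
togo(goal(-.1,.0026,.0018),BT);bed()
"
```

```text
time_s: 11.3
tool_pos: [0.5026, 0.1693, 0.1978]
tcp_rot: [0.383, 0.887, -0.102, 0.237]
ft_force: [-1.9, 0.3, -2.7]
finger_gap: 0.272
t 11.3 pos [0.5026 0.1693 0.1978] F [-1.9  0.3 -2.7] gap 0.272 q [-1.02  0.27  0.31  2.04  0.57  0.91 -0.33]
  travel cm [-0.12 -0.03  2.93] dr deg [ 0.05 -0.14  0.1 ]
tip in bed mm [  1.1   2.2 -70.7] F bed [-2.7 -1.2 -1.6]
```

```bash
python3 -m crank '[{"travel":[0.08,-0.03,0.3],"dr":[0,0,0],"hand":0},{"travel":[0,0,0.4],"dr":[0,0,0],"hand":0},{"travel":[0,0,0.4],"dr":[0,0,0],"hand":0},{"travel":[0,0,0],"dr":[0,0,0],"hand":0}]'
python3 -c "
from h import *
togo(goal(-.1,.0026,.0018),BT);bed()
print(r.get_state()['ft_torque'])"
```

```text
time_s: 11.7
tool_pos: [0.5063, 0.1653, 0.1873]
tcp_rot: [0.383, 0.887, -0.102, 0.237]
ft_force: [-1.2, 0.2, -3.8]
finger_gap: 0.271
t 11.7 pos [0.5063 0.1653 0.1873] F [-1.2  0.2 -3.8] gap 0.271 q [-1.01  0.29  0.32  2.05  0.58  0.88 -0.34]
  travel cm [-0.17 -0.02  1.74] dr deg [ 0.07 -0.12  0.09]
tip in bed mm [  0.6   2.1 -82.6] F bed [-2.8 -0.7 -2.8]
[ 0.88116787  1.00977096 -0.10254335]
```

```bash
python3 -m crank '[{"travel":[0,0,0],"dr":[0,0.6,0],"hand":0},{"travel":[0,0,0],"dr":[0,0,0],"hand":0}]'
python3 -c "
from h import *
togo(goal(-.1,.0026,.0018),BT);bed()
print(B.T@r.get_state()['ft_torque'])"
```

```text
time_s: 11.9
tool_pos: [0.5067, 0.1649, 0.1873]
tcp_rot: [0.383, 0.888, -0.1, 0.232]
ft_force: [-2.7, 0.6, -2.1]
finger_gap: 0.275
t 11.9 pos [0.5067 0.1649 0.1873] F [-2.7  0.6 -2.1] gap 0.275 q [-1.    0.28  0.31  2.04  0.56  0.88 -0.32]
  travel cm [-0.14 -0.03  1.72] dr deg [ 0.07 -0.72  0.09]
tip in bed mm [ -0.4   2.2 -82.8] F bed [-3.  -1.6 -0.7]
[-0.19051777  1.27932752 -0.01833529]
```

```bash
python3 -m crank '[{"travel":[0.15,0,0.1],"dr":[0,0,0],"hand":0},{"travel":[0,0,0],"dr":[0,0,0],"hand":0}]'
python3 -c "
from h import *
bed()
print(B.T@r.get_state()['ft_torque'])"
python3 -m crank '[{"travel":[0,0,0.3],"dr":[0,0,0],"hand":0},{"travel":[0,0,0.3],"dr":[0,0,0],"hand":0},{"travel":[0,0,0],"dr":[0,0,0],"hand":0}]' >/dev/null
python3 -c "
from h import *
togo(goal(-.1,.0,.0018),BT);bed()
print(B.T@r.get_state()['ft_torque'])"
```

```text
time_s: 12.1
tool_pos: [0.507, 0.165, 0.1863]
tcp_rot: [0.384, 0.888, -0.1, 0.233]
ft_force: [-0.6, -0.0, -2.4]
finger_gap: 0.268
tip in bed mm [ -0.6   2.5 -83.8] F bed [-1.5 -0.4 -1.9]
[-0.12933506  0.89826767  0.05253189]
t 12.4 pos [0.5088 0.1626 0.1807] F [-0.   0.4 -4. ] gap 0.273 q [-1.    0.29  0.32  2.05  0.57  0.86 -0.33]
  travel cm [ 0.07 -0.02  0.99] dr deg [ 0.07 -0.66  0.05]
tip in bed mm [ -0.8   2.1 -90.1] F bed [-2.2  0.3 -3.3]
[-0.01866749  0.63402291 -0.02237504]
```

```bash
python3 -m crank '[{"travel":[0.04,0,0.4],"dr":[0,0,0],"hand":0},{"travel":[0,0,0.4],"dr":[0,0,0],"hand":0},{"travel":[0,0,0.4],"dr":[0,0,0],"hand":0},{"travel":[0,0,0.4],"dr":[0,0,0],"hand":0},{"travel":[0,0,0],"dr":[0,0,0],"hand":0}]'
python3 -c "
from h import *
togo(goal(-.12,.0,.0018),BT);bed()
print(B.T@r.get_state()['ft_torque'])"
```

```text
time_s: 12.9
tool_pos: [0.5141, 0.1573, 0.1661]
tcp_rot: [0.383, 0.888, -0.1, 0.233]
ft_force: [0.6, 0.1, -2.4]
finger_gap: 0.274
t 12.9 pos [0.5141 0.1573 0.1661] F [ 0.6  0.1 -2.4] gap 0.274 q [-0.98  0.32  0.32  2.06  0.58  0.82 -0.33]
  travel cm [-0.01 -0.04  1.35] dr deg [ 0.09 -0.62  0.13]
tip in bed mm [  -1.5    2.4 -106.5] F bed [-0.9  0.5 -2.2]
[-0.04100387  0.43037022 -0.04194743]
```

```bash
python3 -m crank '[{"travel":[0,0,0.4],"dr":[0,0,0],"hand":0},{"travel":[0,0,0.4],"dr":[0,0,0],"hand":0},{"travel":[0,0,0],"dr":[0,0,0],"hand":0}]'
python3 -c "
from h import *
bed()"
python3 -m crank '[{"travel":[0,0,0.2],"dr":[0,0,0],"hand":0},{"travel":[0,0,0.2],"dr":[0,0,0],"hand":0},{"travel":[0,0,0],"dr":[0,0,0],"hand":0}]' | grep force
python3 -c "
from h import *
togo(goal(-.125,.0,.0018),BT);bed()
print(B.T@r.get_state()['ft_torque'])"
```

```text
time_s: 13.2
tool_pos: [0.5169, 0.1547, 0.1588]
tcp_rot: [0.383, 0.888, -0.1, 0.233]
ft_force: [0.2, -0.3, -4.2]
finger_gap: 0.276
tip in bed mm [  -1.9    2.7 -114.8] F bed [-1.8 -0.1 -3.8]
ft_force: [-2.3, -0.1, -1.9]
t 13.5 pos [0.5182 0.1534 0.1552] F [-2.3 -0.1 -1.9] gap 0.276 q [-0.98  0.34  0.33  2.07  0.58  0.79 -0.34]
  travel cm [-0.06 -0.07  0.62] dr deg [ 0.11 -0.62  0.17]
tip in bed mm [  -2.1    2.8 -118.8] F bed [-2.2 -1.7 -0.9]
[-1.25335911e-01  4.73150308e-01  2.77071231e-04]
```

```bash
for i in 1; do python3 -m crank '[{"travel":[0,0,0.2],"dr":[0,0,0],"hand":0},{"travel":[0,0,0],"dr":[0,0,0],"hand":0}]' | grep force; python3 -c "
from h import *
bed()"; done
python3 -m crank '[{"travel":[0,0,0.2],"dr":[0,0,0],"hand":0},{"travel":[0,0,0],"dr":[0,0,0],"hand":0}]' | grep force
python3 - <<'E'
from h import *
togo(goal(-.125,.0,.0018),BT);bed()
print(B.T@r.get_state()['ft_torque'])
snap('wrist','w7');snap('scene','s7')
def crop(f,u,v,w,h,s): return cv2.resize(cv2.imread(f'pics/{f}.png')[v:v+h,u:u+w],None,fx=s,fy=s,interpolation=cv2.INTER_CUBIC)
cv2.imwrite('pics/c7.png',np.hstack([crop('w7',230,180,180,150,3),crop('s7',230,160,50,90,5)]))
E
```

```text
ft_force: [-0.3, -0.5, -3.6]
tip in bed mm [  -2.1    2.8 -120.8] F bed [-1.7 -0.6 -3.2]
ft_force: [-2.7, 1.3, -0.9]
t 13.9 pos [0.5196 0.1523 0.1518] F [-2.7  1.3 -0.9] gap 0.271 q [-0.97  0.34  0.33  2.07  0.59  0.78 -0.34]
  travel cm [-0.08 -0.1   0.24] dr deg [ 0.15 -0.63  0.18]
tip in bed mm [  -2.3    3.2 -122.6] F bed [-2.9 -1.1  0.6]
[-0.3017406   0.65023654  0.02692455]
```

View pics/c7.png

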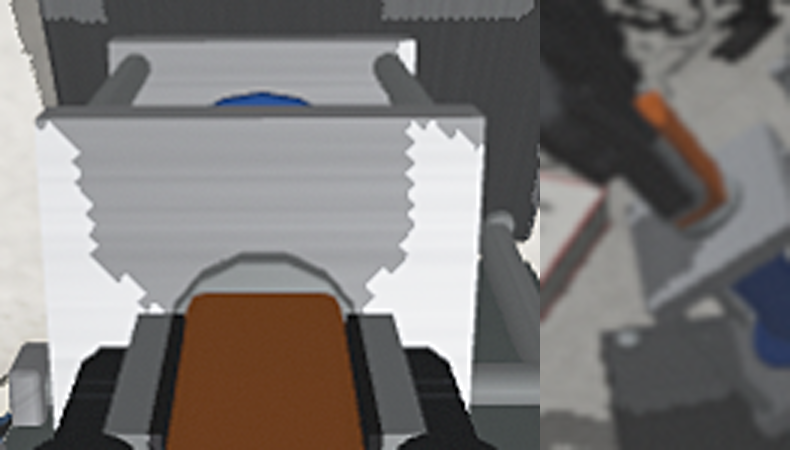

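The collar is at or very near the plate, with no shaft visible below it. I'll step down until the axial force rises.

```bash
python3 -m crank '[{"travel":[0,0,0.2],"dr":[0,0,0],"hand":0},{"travel":[0,0,0],"dr":[0,0,0],"hand":0}]' | grep force; python3 -c "
from h import *
bed()"
python3 -m crank '[{"travel":[0,0,0.2],"dr":[0,0,0],"hand":0},{"travel":[0,0,0],"dr":[0,0,0],"hand":0}]' | grep force; python3 -c "
from h import *
bed();print(B.T@r.get_state()['ft_torque'])"
```

```text
ft_force: [-0.3, -1.0, -6.3]
tip in bed mm [  -2.4    6.6 -122.4] F bed [-2.7 -0.9 -5.7]
ft_force: [-0.7, -1.0, -5.1]
tip in bed mm [  -2.5    9.4 -122.5] F bed [-2.3 -1.2 -4.6]
[-0.46773757  0.41282868  0.03201191]
```

```bash
python3 - <<'E'
from h import *
togo(goal(-.125,.0,.0018),BT)
snap('wrist','w8');snap('top','t8')
def crop(f,u,v,w,h,s): return cv2.resize(cv2.imread(f'pics/{f}.png')[v:v+h,u:u+w],None,fx=s,fy=s,interpolation=cv2.INTER_CUBIC)
cv2.imwrite('pics/c8.png',np.hstack([crop('w8',170,150,300,250,2),crop('t8',210,225,50,125,4)]))
E
```

```text
t 14.4 pos [0.5231 0.1558 0.1518] F [-0.7 -1.  -5.1] gap 0.269 q [-0.97  0.35  0.33  2.07  0.59  0.77 -0.34]
  travel cm [-0.09 -0.59  0.24] dr deg [ 0.71 -0.65  0.2 ]
```

View pics/c8.png

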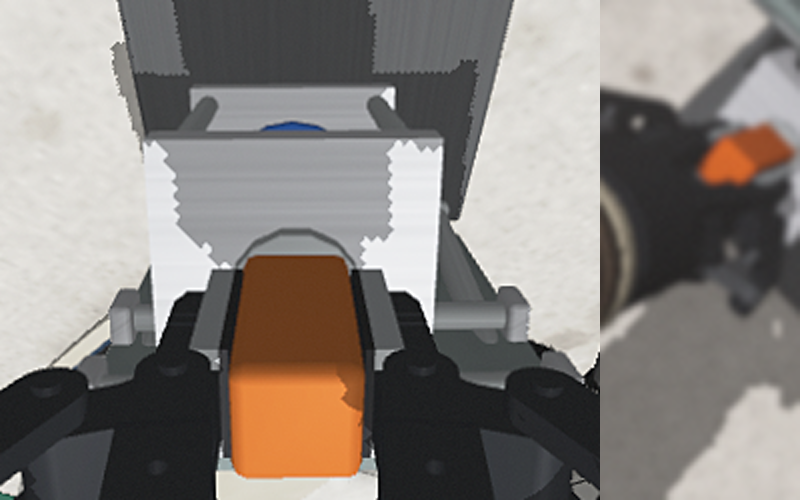

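```bash
python3 -m crank '[{"travel":[0,0,0],"dr":[0.6,0,0],"hand":0},{"travel":[0,0,0],"dr":[0,0,0],"hand":0}]' | grep force; python3 -c "
from h import *
bed()"
python3 -m crank '[{"travel":[0,0,0.15],"dr":[0,0,0],"hand":0}]' | grep force; python3 -c "
from h import *
bed();togo(goal(-.125,.0,.0018),BT)"
```

```text
ft_force: [-4.4, 2.3, 4.4]
tip in bed mm [  -2.5    8.1 -122.6] F bed [-1.8 -1.7  6.2]
ft_force: [-13.3, 8.3, 26.1]
tip in bed mm [  -2.6    9.8 -122.8] F bed [-0.1 -4.  30.2]
t 14.8 pos [0.5243 0.1568 0.1515] F [-13.3   8.3  26.1] gap 0.274 q [-0.97  0.35  0.33  2.06  0.58  0.78 -0.33]
  travel cm [-0.09 -0.75  0.21] dr deg [ 0.21 -0.66  0.19]
```

Axial force reads 30 N with no further travel, so the collar is seated. Next I'll relax the push, release and back off along the axis.

```bash
python3 -m crank '[{"travel":[0,0,0],"dr":[0,0,0],"hand":0},{"travel":[0,0,0],"dr":[0,0,0],"hand":0},{"travel":[0,0,0],"dr":[0,0,0],"hand":0}]' | grep force; python3 -c "
from h import *
bed()"
python3 -m crank '[{"travel":[0,0,0],"dr":[0,0,0],"hand":0.7},{"travel":[0,0,0],"dr":[0,0,0],"hand":0.7},{"travel":[0,0,0],"dr":[0,0,0],"hand":0.7},{"travel":[0,0,0],"dr":[0,0,0],"hand":0.7},{"travel":[0,0,0],"dr":[0,0,0],"hand":0.7},{"travel":[0,0,0],"dr":[0,0,0],"hand":0.7}]'; python3 -c "
from h import *
bed();snap('wrist','w9')"
```

```text
ft_force: [-3.8, 1.0, 4.8]
tip in bed mm [  -2.5   10.3 -122.6] F bed [-0.5 -2.1  5.8]
time_s: 15.7
tool_pos: [0.5252, 0.1551, 0.151]
tcp_rot: [0.383, 0.888, -0.1, 0.233]
ft_force: [-0.1, 0.3, -0.0]
finger_gap: 0.697
tip in bed mm [  -1.1    9.  -124.2] F bed [-0.3  0.2  0.1]
```

View pics/w9.png

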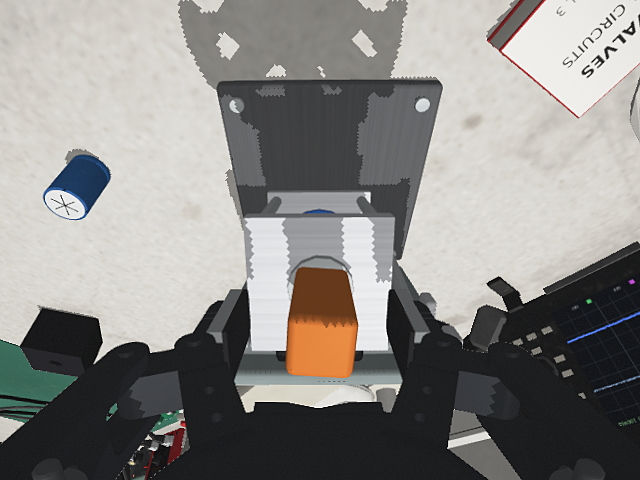

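The jaws are open clear of the handle on both sides, the force reads zero and the spindle stands seated. I'll back off along the axis and check with the fixed cameras.

```bash
python3 -m crank '[{"travel":[0,0,-1.5],"dr":[0,0,0],"hand":0.75},{"travel":[0,0,-2.5],"dr":[0,0,0],"hand":0.75},{"travel":[0,0,-3],"dr":[0,0,0],"hand":0.8},{"travel":[0,0,-3],"dr":[0,0,0],"hand":0.8},{"travel":[0,0,-3],"dr":[0,0,0],"hand":0.8},{"travel":[0,0,-3],"dr":[0,0,0],"hand":0.8},{"travel":[0,0,0],"dr":[0,0,0],"hand":0.8},{"travel":[0,0,0],"dr":[0,0,0],"hand":0.8},{"travel":[0,0,0],"dr":[0,0,0],"hand":0.8}]'
python3 - <<'E'
from h import *
bed();snap('wrist','wa');snap('scene','sa');snap('top','ta')
def crop(f,u,v,w,h,s): return cv2.resize(cv2.imread(f'pics/{f}.png')[v:v+h,u:u+w],None,fx=s,fy=s,interpolation=cv2.INTER_CUBIC)
cv2.imwrite('pics/ca.png',np.hstack([crop('wa',200,120,240,240,2),crop('sa',230,160,80,120,4)]))
E
```

```text
time_s: 16.65
tool_pos: [0.4685, 0.2131, 0.2946]
tcp_rot: [0.384, 0.888, -0.101, 0.232]
ft_force: [0.9, -0.1, -1.3]
finger_gap: 0.799
tip in bed mm [ 0.4  7.  40.7] F bed [-0.1  0.5 -1.5]
```

View pics/ca.png

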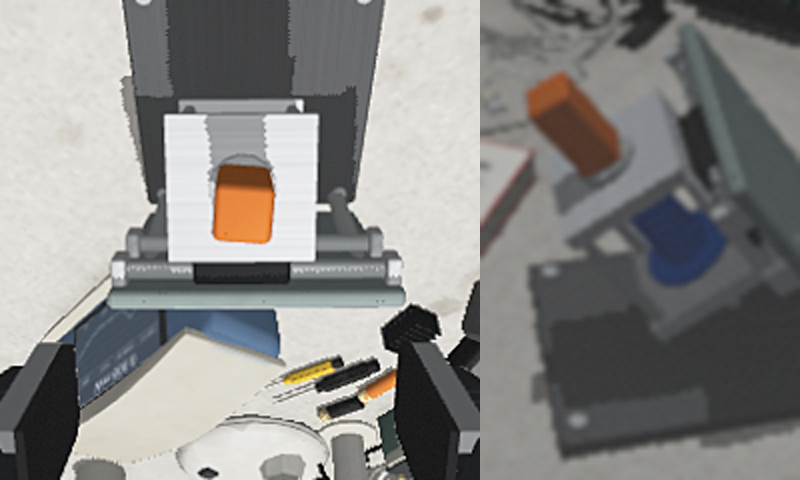

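The spindle stands collar-flush on the plate and the gripper is well clear. Handing in.

```bash
python3 -c "
from h import *
print(r.close_job(), r.get_state()['time_s'])"
```

```text
the job is handed in; nothing more can be done
the job is handed in; nothing more can be done
```

The spindle is threaded through the upper bearing, the reel and the lower bearing, with its collar on the upper plate. It is released, and the job was handed in at about 17 s of the 58 s allowed. No verdict is reported.

**How it went:** I found the hole from the top, scene and wrist cameras, lifted the spindle out by its handle and tilted it to the bearing axis. Before entry I corrected the tip by about 2.5 mm across the slide and 1.3 mm along it. I then fed it down in steps of 8 mm or less. Readings stayed at about 6 N or less on the way down, and the final seating push read about 30 N with no further travel.

**Last checks:**
- **Seating:** the wrist and scene pictures show the collar flush on the upper plate, the handle along the bearing axis and the gripper well clear.
- **Release:** the force on the tool fell to about 0 N when the jaws opened.
- **Bystanders:** the arm never worked near them, but I did not measure their positions again at the end.

**Disagreements:**
- By my calibration, the tip at seating was 122.5 mm below the plate face rather than 125 mm. That is about what the 2 mm calibration allows.
- The first pushes after the collar touched slid the head about 7 mm along its slide, towards mid-slide by my estimate.
- The cameras differed by 1–2 mm on where the hole was.

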